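# Load the tube shaker and hold its cover over the screw posts

### The arm

A 6-joint arm with a two-finger parallel gripper is mounted at the origin on the work surface. World frame = base frame: x ahead of the robot, y to its left, z up, the work surface at z = 0. Lengths are in mm, angles in rad, forces in N, time in s.
With the tool pointing down it reaches from about 300 to 775 mm from the base axis. Payload 14.6 kg.
Tool frame: the origin (TCP) lies midway between the tips of the shut fingers; the grasp point (between the pads) lies r.grip_point_offset behind it (r.grip_point_offset is the distance from the TCP to the grasp point, in mm); z points along the fingers, y is the line along which they close (so a half turn about z gives the same grasp; the last joint's range is limited). The gripper opens to 94 mm and grips with 3 to 60 N. Pads are 16 mm wide; open, the fingers measure 119 mm over their backs; the gripper's body (75 mm by 177 mm) begins 78 mm behind the grasp point.
Start: joints at [-1.219, 0.3, 1.521, -0, 1.321, -0.067], TCP at [223.658, -502.46, 205.446] pointing down, gripper open.
Joint ranges: [-3.03, 3.03], [-0.79, 2.21], [0.23, 2.52], [-1.04, 4.18], [0, 3.07], [-2.55, 2.55]. Speed limits (rad/s): [2.22, 2.22, 2.57, 3.14, 3.14, 3.14].

### API

Orientations are given as a unit quaternion [w, x, y, z].
In Python, from plant import r, vision gives the robot as it stands.
- The arm moves only by the tool move_arm, never from a script. Its argument "series" is a list of rows, each a list of 3 entries, a list of its own where there are three numbers: the opening, from 0 (shut) to 1 (fully open), then the shift along the tool's x, y, z in m, then the turn, a rotation vector about the tool's x, y, z in units of 8 degrees (1.0 is 8 degrees). In form: [[grip, [tx, ty, tz], [wx, wy, wz]], ...]. A call has 1 to 12 rows; each row is the pose to reach, as a shift and turn from the pose commanded when the call began, along the tool's axes at that moment; what a row does not reach only later rows make up. A row lasts 1/10 s, in which the tool goes at most 50 mm and 8.59 degrees, less where a joint would pass 70% of its speed; a pose out of reach is approached as far as the arm can. A call with a gripper value outside its range is refused whole. The fingers move at their own pace and stop on an object; "grip_force" is the grip in N (left out, the last holds). Time passes only in rows, so rows that repeat a pose let the fingers close. It gives the time, the measured TCP pose, the force, the opening and the grip force at its end, in the units of the state.
- r.state(): the state, without advancing time (a new reading comes with each control period).
- vision.read_camera(name): name is "side" or "top" or "wrist"; returns a dict with "color" (420x560x3 uint8, red, green, blue), "intrinsics" (3x3 intrinsics, pixels), "k1" (the pictures are not rectified: a ray, as slopes to the right and down, at radius r is drawn at 1 + k1 r^2 times it, then the intrinsics apply), "world_from_camera" (4x4, takes a point from camera to world coordinates); the wrist camera has in their place "mount" (4x4, takes a point from camera to tool coordinates, whose origin is the TCP and whose axes are the flange's). Camera axes: x right, y up, looking along -z (the intrinsics and any distortion apply to the point x, -y, -z); pixel columns grow to the right and rows downward; lengths in mm; the calibration is good to about 2 mm. A picture is of the moment at which its call begins: read the wrist's pose just before it. There is no depth.
- r.sign_off(): hands the job in; it is judged then, once.
The state is a dict: "time_s": time; "joint_positions": joint angles; "dq": joint speeds; "joint_efforts": joint torques, N m; "tcp_pos": TCP position; "tcp_rot": TCP orientation; "force": force on the tool from outside, world axes, zero at the start; "torque": the same for the moment, N m; "opening": finger opening in mm; "gripper_force": force on a finger pad.
Only numpy, scipy, OpenCV 4.12 (cv2) and the standard library are available. Lean on these libraries where they do the work, as an engineer would, in place of code of your own. Each camera call takes 0.05 s, during which the arm holds its last target. There are 200 camera calls.

### The job

Take the green-capped tube from the blue rack and stand it fully down in the free well of the shaker, then let go of it. Then pick up the orange cover plate by its fin and finish while holding it level and still, hovering about 15 mm above the shaker's four posts and touching nothing, every threaded hole fully visible through a hole of the plate, so that a colleague can drop the screws in: do not set it down or let go. Leave the other tubes and the small steel dish where they are.

Things in the scene. Friction and masses are not known exactly. Their poses are not given: they have to be found in the camera images.
- tube_green: The sample tube with the GREEN cap: 80 mm tall, 16 mm body (foot bevelled to 11 mm), cap 20 mm in diameter on its upper 20 mm; about 30 g, loose. Origin at the centre of its foot, z up along the tube. It starts upright in one of three places of the blue rack, all in one row 60 mm apart; foot 6 mm above the bench, cap top 86 mm above the bench.
- rack: Blue openwork tube rack, fixed, 160 x 70 mm, 50 mm high. Origin at the centre of its underside, x along its 160 mm length. The tubes stand at x = -60, 0 and +60 mm, y = -15 mm; the other places are empty. Each has square openings 20 mm wide.
- shaker: Tube shaker, fixed: white housing 190 x 150 mm, 40 mm high, on it an aluminium block 150 x 90 mm with its top 90 mm above the bench, and on the block's corners four square steel posts 18 mm wide, tops 132 mm above the bench, each with a threaded hole. Origin at the centre of its underside, x along its length. Two wells at x = +22 mm (free) and x = -22 mm (holds a white-capped tube), y = 0.
- well_free (a point): centre of the mouth of the free well in the block's top face, 90 mm above the bench: about 19 mm wide, 42 mm deep, slightly bevelled. A seated tube's foot is 42 mm below this point, and its cap top is 128 mm above the bench.
- cover: The orange cover plate, 150 x 90 x 5 mm, lying flat and loose on the bench, 0.13 to 0.23 kg. Origin at the centre of its underside, x along its 150 mm length, z up. In the middle of its top stands a black grip fin: 50 mm along x, 14 mm thick along y, its top 45 mm above the underside. Symmetric under a half turn: either way round fits.
- hole_a (a point): centre of a 14 mm clearance hole, on the cover's underside; in the cover's own frame (x along its 150 mm length) at (+61, +31) mm.
- hole_b (a point): centre of a 14 mm clearance hole, on the cover's underside; in the cover's own frame (x along its 150 mm length) at (-61, +31) mm.
- hole_c (a point): centre of a 14 mm clearance hole, on the cover's underside; in the cover's own frame (x along its 150 mm length) at (-61, -31) mm.
- hole_d (a point): centre of a 14 mm clearance hole, on the cover's underside; in the cover's own frame (x along its 150 mm length) at (+61, -31) mm.
- thread_a (a point): centre of the mouth of a 6 mm threaded hole, on the top face of a corner post of the shaker (132 mm above the bench); in the shaker's frame at (+61, +31) mm.
- thread_b (a point): centre of the mouth of a 6 mm threaded hole, on the top face of a corner post of the shaker (132 mm above the bench); in the shaker's frame at (-61, +31) mm.
- thread_c (a point): centre of the mouth of a 6 mm threaded hole, on the top face of a corner post of the shaker (132 mm above the bench); in the shaker's frame at (-61, -31) mm.
- thread_d (a point): centre of the mouth of a 6 mm threaded hole, on the top face of a corner post of the shaker (132 mm above the bench); in the shaker's frame at (+61, -31) mm.
- tube_white1: same size as the green-capped tube, with a white cap; origin at the centre of its foot. Stands in the rack; leave it alone.
- tube_white2: same size as the green-capped tube, with a white cap; origin at the centre of its foot. Stands in the rack; leave it alone.
- tube_loaded: same size as the green-capped tube, with a white cap; origin at the centre of its foot. Already in the shaker's other well; leave it alone.
- dish: small steel dish holding four screws, 60 mm wide, 22 mm high, standing on the bench beyond the gap between rack and shaker; origin under its centre. Leave it alone.

How it is judged:
By the outcome, as a careful person would: the job done as asked, in the order asked, and still so for the second after the job is handed in, while the arm keeps its last pose, push and grip.
It also fails if it takes over 64 s, if anything falls off the work surface, if the arm or the gripper's body presses on something with over 40 N, if the wrist force passes 120 N, or if a joint passes its speed limit or range.

## Working session

There is one attempt and no reset: what is moved stays moved. The work goes in short steps, Python scripts to look and compute and a tool call to move; the robot and the scene stay as the last step left them, time stands still between calls to the robot, and variables do not carry over. Pictures are saved under pics/ and viewed, at most 10 in all, crops included, and the job is handed in when it is done.

Besides the shell and the picture viewer there is one more tool, called after "Call:" in YAML: its name, and indented under it one key for each argument. move_arm: Moves the arm, as the interface text tells. Its arguments: {"type":"object","properties":{"series":{"type":"array","items":{"type":"array"}},"grip_force":{"type":"number"}},"required":["series"]}

```bash
ls; mkdir -p pics; python3 - <<'E'
from plant import r, vision
import cv2
print(r.state(), r.grip_point_offset)
for n in("top","side","wrist"):
    c=vision.read_camera(n); cv2.imwrite(f"pics/{n}0.png",c["color"][:,:,::-1])
    print(n,[(k,v) for k,v in c.items() if k!="color"])
E
```

```text
pics
{'time_s': 0.0, 'joint_positions': array([-1.21859850e+00,  3.00454414e-01,  1.52160413e+00, -1.70323607e-06,
        1.32070254e+00, -6.65805767e-02]), 'dq': array([-0.00085071,  0.00133086, -0.00164194, -0.00081639, -0.00069422,
        0.00053301]), 'joint_efforts': array([-1.19577420e-03, -5.31810594e+01, -3.52735627e+01,  7.07741152e-02,
        2.43823574e-02, -9.77616469e-05]), 'tcp_pos': array([ 223.56677699, -502.21243392,  204.88573542]), 'tcp_rot': array([-5.78151287e-04,  9.78157848e-01,  2.07862653e-01, -8.39643774e-05]), 'force': array([-0.04616573, -0.76554865, -0.07476943]), 'torque': array([-0.04180429, -0.00937311,  0.06277845]), 'gripper_force': 0.0, 'opening': 93.62340728921686} 18.8
top [('intrinsics', array([[470.22668691,   0.        , 289.30195048],
       [  0.        , 470.22668691, 210.86227919],
       [  0.        ,   0.        ,   1.        ]])), ('k1', 0.01215157987161848), ('world_from_camera', array([[-1.46264286e-02,  9.86731396e-01, -1.61701019e-01,
         3.82522828e+02],
       [-9.99585531e-01, -1.04190911e-02,  2.68367025e-02,
        -1.
[... 620 characters left out ...]
350e-01,  5.58137186e-01,
         7.29045799e+02],
       [ 0.00000000e+00,  0.00000000e+00,  0.00000000e+00,
         1.00000000e+00]]))]
wrist [('intrinsics', array([[339.54619908,   0.        , 278.92996483],
       [  0.        , 339.54619908, 208.70485967],
       [  0.        ,   0.        ,   1.        ]])), ('k1', -0.07239229402401388), ('mount', array([[ 6.74143230e-05,  9.73608059e-01,  2.28226518e-01,
         6.67135506e+01],
       [ 9.99999840e-01,  6.26888604e-05, -5.62812301e-04,
        -8.13772821e-01],
       [-5.62265852e-04,  2.28226520e-01, -9.73607898e-01,
        -1.79984346e+02],
       [ 0.00000000e+00,  0.00000000e+00,  0.00000000e+00,
         1.00000000e+00]]))]
```

View pics/top0.png

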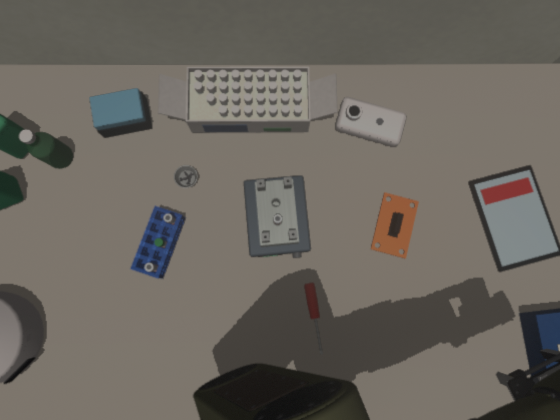

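View pics/side0.png

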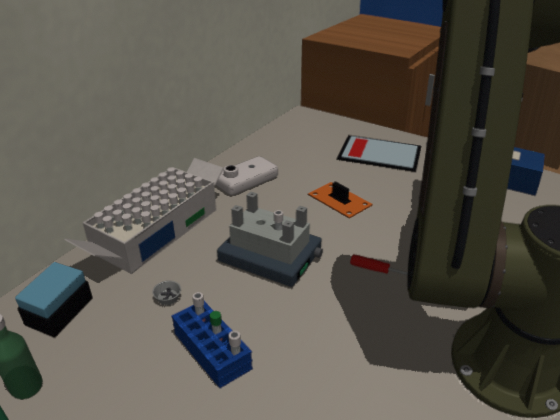

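```bash
cat > h.py <<'E'
import numpy as np, cv2
from plant import r, vision
from scipy.spatial.transform import Rotation as R
def rot(q): return R.from_quat(np.roll(q,-1)).as_matrix()
def pose(): 
    s=r.state(); T=np.eye(4); T[:3,:3]=rot(s["tcp_rot"]); T[:3,3]=s["tcp_pos"]; return T
def look(n):
    T=pose() if n=="wrist" else None
    c=vision.read_camera(n); c["W"]=T@c["mount"] if n=="wrist" else c["world_from_camera"]; return c
def world(c,p,z):
    K=c["intrinsics"]; p=np.atleast_2d(np.asarray(p,float)); 
    u=cv2.undistortPoints(p[:,None],K,np.array([c["k1"],0,0,0.]))[:,0]
    d=np.c_[u[:,0],-u[:,1],-np.ones(len(u))]@c["W"][:3,:3].T; o=c["W"][:3,3]
    return o+d*((np.asarray(z)-o[2])/d[:,2])[:,None]
def pix(c,P):
    P=np.atleast_2d(P); q=(P-c["W"][:3,3])@c["W"][:3,:3]; q=q*[1,-1,-1]
    return cv2.projectPoints(q,np.zeros(3),np.zeros(3),c["intrinsics"],np.array([c["k1"],0,0,0.]))[0][:,0]
def inframe(xy,o,th):
    c,s=np.cos(th),np.sin(th); xy=np.atleast_2d(xy); return np.array(o)+np.c_[c*xy[:,0]-s*xy[:,1],s*xy[:,0]+c*xy[:,1]]
def fit(loc,W):
    # planar rigid fit
    a=(loc-loc.mean(0))@[1,1j]; b=(W-W.mean(0))@[1,1j]; th=np.angle((np.conj(a)*b).sum())
    o=W.mean(0)-inframe(loc.mean(0),[0,0],th)[0]; return o,th,np.linalg.norm(inframe(loc,o,th)-W,axis=1)
def crop(c,x0,y0,x1,y1,s): return cv2.resize(c["color"][y0:y1,x0:x1,::-1],None,fx=s,fy=s,interpolation=cv2.INTER_CUBIC)
E
python3 - <<'E'
from h import *
c=look("top")
im=[crop(c,x,170,x+w,270,4) for x,w in((130,60),(242,72),(366,60))]
cv2.imwrite("pics/m.png",np.clip(np.hstack(im)*1.3,0,255))
E
```

```text
[ WARN:0@1.703] global loadsave.cpp:1063 imwrite_ Unsupported depth image for selected encoder is fallbacked to CV_8U.
```

View pics/m.png

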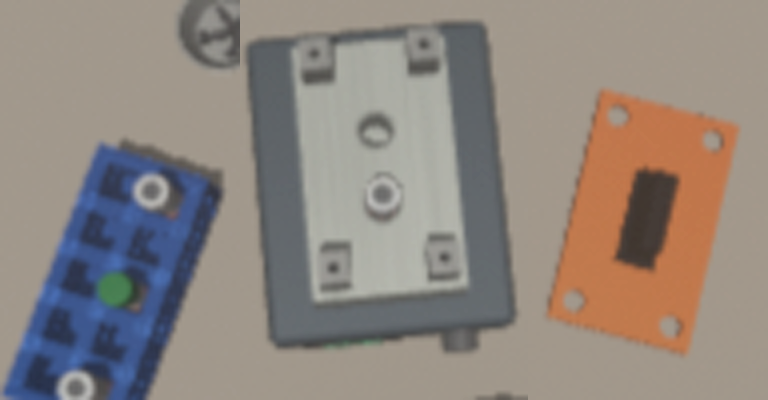

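The montage shows the green cap at crop (115,289) between the white caps (151,190) and (76,387). The threads are at (315,54), (424,45), (445,258) and (334,267), and the free well at (376,130). The cover holes are at (618,117), (712,141), (670,326) and (574,300).

```bash
python3 - <<'E'
from h import *
c=look("top")
f=lambda P,ux,x0:[((u-ux+.5)/4-.5+x0,(v+.5)/4-.5+170) for u,v in P]
caps=world(c,f([(151,190),(115,289),(76,387)],0,130),86.)
print("caps",caps.round(1))
L=np.array([[61,31],[-61,31],[-61,-31],[61,-31.]])
th=world(c,f([(315,54),(334,267),(445,258),(424,45)],240,242),132.)
o,t,e=fit(L,th[:,:2]); print("shaker",o,np.degrees(t),e)
print("well",inframe([22,0],o,t),world(c,f([(376,130)],240,242),90.), "loaded",inframe([-22,0],o,t),world(c,f([(383,195)],240,242),128.))
h=world(c,f([(618,117),(574,300),(670,326),(712,141)],528,366),5.)
o,t,e=fit(L,h[:,:2]); print("cover",o,np.degrees(t),e)
print("dish",world(c,[(187,177)],11.))
T=pose();print(T.round(3))
E
```

```text
caps [[549.1 235.3  86. ]
 [491.7 254.3  86. ]
 [435.9 274.6  86. ]]
shaker [559.26148367 -18.30878399] 4.588181895290623 [0.11979709 0.43739983 0.26570421 0.26509849]
well [[581.19098246 -16.54893091]] [[581.26502559 -16.41323506  90.        ]] loaded [[537.33198488 -20.06863708]] [[537.1377143  -20.05484546 128.        ]]
cover [ 536.03081701 -315.23329212] -15.838820845250806 [0.84194049 0.46053407 0.39048521 0.27167466]
dish [[662.37972589 206.44319374  11.        ]]
[[ 9.14000e-01  4.07000e-01 -0.00000e+00  2.23641e+02]
 [ 4.07000e-01 -9.14000e-01  0.00000e+00 -5.02351e+02]
 [ 0.00000e+00 -1.00000e-03 -1.00000e+00  2.05198e+02]
 [ 0.00000e+00  0.00000e+00  0.00000e+00  1.00000e+00]]
```

```bash
cat >> h.py <<'E'
def go(p,phi,T=None):
    "shift (m) and turn (8 deg units) in current tool axes to reach world TCP p, tool down with tool x at yaw phi deg"
    T=pose() if T is None else T; a=np.radians(phi)
    G=np.array([[np.cos(a),np.sin(a),0],[np.sin(a),-np.cos(a),0],[0,0,-1]])
    s=(np.array(p)-T[:3,3])@T[:3,:3]/1e3; w=np.degrees(R.from_matrix(T[:3,:3].T@G).as_rotvec())/8
    print("shift",s.round(4),"turn",w.round(3)); return s,w
E
python3 -c "
from h import *
go([491.7,254.3,150],160.9)"
```

```text
shift [ 0.5526 -0.5822  0.0555] turn [-1.0000e-03 -5.0000e-03 -1.7113e+01]
```

Call:
move_arm:
  series:
    - [1, [0.5526, -0.5822, 0.0], [0, 0, -17.1]]
    - [1, [0.5526, -0.5822, 0.0], [0, 0, -17.1]]
    - [1, [0.5526, -0.5822, 0.0], [0, 0, -17.1]]
    - [1, [0.5526, -0.5822, 0.0], [0, 0, -17.1]]
    - [1, [0.5526, -0.5822, 0.0], [0, 0, -17.1]]
    - [1, [0.5526, -0.5822, 0.0], [0, 0, -17.1]]
    - [1, [0.5526, -0.5822, 0.0], [0, 0, -17.1]]
    - [1, [0.5526, -0.5822, 0.0], [0, 0, -17.1]]
    - [1, [0.5526, -0.5822, 0.0], [0, 0, -17.1]]
    - [1, [0.5526, -0.5822, 0.0], [0, 0, -17.1]]
    - [1, [0.5526, -0.5822, 0.0], [0, 0, -17.1]]
    - [1, [0.5526, -0.5822, 0.0], [0, 0, -17.1]]

```text
time_s: 1.45
tcp_pos: [424.3, 65.3, 205.7]
tcp_rot: [0.0, 0.442, 0.897, 0.0]
force: [0.3, -1.2, 0.6]
opening: 94.2
gripper_force: 0.0
```

```bash
python3 -c "
from h import *
go([491.7,254.3,150],160.9);print(r.state()['dq'])"
```

```text
shift [0.1089 0.1685 0.0557] turn [ 3.000e-03  4.000e-03 -4.175e+00]
[ 1.11896980e+00  5.13723133e-01 -5.18018949e-01  4.56920980e-04
 -1.28233422e-03 -3.76181297e-01]
```

Call:
move_arm:
  series:
    - [0.8, [0.06, 0.12, 0.03], [0, 0, -3]]
    - [0.8, [0.06, 0.12, 0.03], [0, 0, -3]]
    - [0.8, [0.06, 0.12, 0.03], [0, 0, -3]]
    - [0.8, [0.06, 0.12, 0.03], [0, 0, -3]]
    - [0.8, [0.06, 0.12, 0.03], [0, 0, -3]]
    - [0.8, [0.06, 0.12, 0.03], [0, 0, -3]]

```text
time_s: 2.05
tcp_pos: [483.3, 182.6, 175.7]
tcp_rot: [0.0, 0.25, 0.968, 0.0]
force: [0.7, -0.1, 0.8]
opening: 74.9
gripper_force: 0.0
```

```bash
python3 - <<'E'
from h import *
go([491.7,254.3,150],160.9)
c=look("wrist"); print(pix(c,[[549.1,235.3,86],[491.7,254.3,86],[435.9,274.6,86]]))
cv2.imwrite("pics/w1.png",c["color"][:,:,::-1])
E
```

```text
shift [0.0274 0.0667 0.0257] turn [ 0.     0.002 -1.234]
[[369.7844137  248.39772654]
 [360.56428595 178.43512079]
 [352.2459411  102.69247515]]
```

View pics/w1.png

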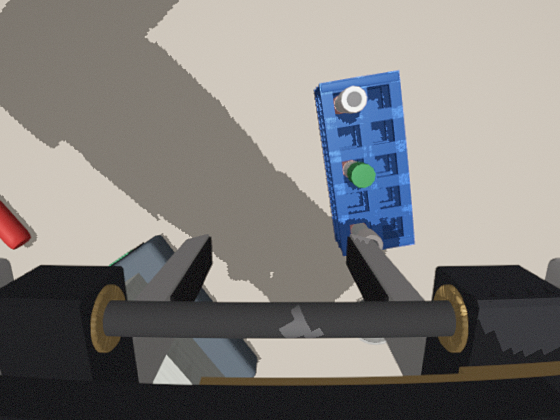

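The wrist view shows the green cap at (363,175), against a predicted (360.6,178.4). The two cameras differ by about 2–3 mm.

```bash
python3 - <<'E'
from h import *
c=look("wrist"); w=world(c,[(363,175),(353,99)],86.);print(w.round(1))
m=(w[0,:2]+[491.7,254.3])/2
go([*m,110],160.9)
T=pose()
print(pix(c,[(T@[0,y,0,1])[:3] for y in(-37.5,0,37.5)]))
E
```

```text
[[490.3 257.2  86. ]
 [433.9 276.3  86. ]]
shift [0.0289 0.0677 0.066 ] turn [ 0.004  0.004 -1.235]
[[210.18852443 249.58145301]
 [276.82554863 249.70742128]
 [343.5031828  249.6025749 ]]
```

```bash
python3 - <<'E'
from h import *
go([491.3,255,57],160.9)
E
```

```text
shift [0.0283 0.0672 0.119 ] turn [ 0.004  0.004 -1.235]
```

Call:
move_arm:
  series:
    - [0.55, [0.028, 0.067, 0.04], [0, 0, -1.235]]
    - [0.55, [0.028, 0.067, 0.04], [0, 0, -1.235]]
    - [0.55, [0.028, 0.067, 0.06], [0, 0, -1.235]]
    - [0.55, [0.028, 0.067, 0.08], [0, 0, -1.235]]
    - [0.55, [0.028, 0.067, 0.1], [0, 0, -1.235]]
    - [0.55, [0.028, 0.067, 0.119], [0, 0, -1.235]]
    - [0.55, [0.028, 0.067, 0.119], [0, 0, -1.235]]
    - [0.55, [0.028, 0.067, 0.119], [0, 0, -1.235]]

```text
time_s: 2.95
tcp_pos: [491.7, 255.2, 57.3]
tcp_rot: [0.0, 0.166, 0.986, 0.0]
force: [0.3, -0.3, -0.1]
opening: 52.0
gripper_force: 0.0
```

Call:
move_arm:
  series:
    - [0, [0, 0, 0], [0, 0, 0]]
    - [0, [0, 0, 0], [0, 0, 0]]
    - [0, [0, 0, 0], [0, 0, 0]]
    - [0, [0, 0, 0], [0, 0, 0]]
    - [0, [0, 0, 0], [0, 0, 0]]
    - [0, [0, 0, 0], [0, 0, 0]]
    - [0, [0, 0, 0], [0, 0, 0]]
    - [0, [0, 0, 0], [0, 0, 0]]
  grip_force: 15

```text
time_s: 3.75
tcp_pos: [491.5, 255.6, 56.7]
tcp_rot: [0.0, 0.165, 0.986, 0.0]
force: [-1.2, 0.4, 3.5]
opening: 19.5
gripper_force: 15.0
```

Call:
move_arm:
  series:
    - [0, [0, 0, -0.03], [0, 0, 0]]
    - [0, [0, 0, -0.07], [0, 0, 0]]
    - [0, [0, 0, -0.11], [0, 0, 0]]
    - [0, [0, 0, -0.15], [0, 0, 0]]
    - [0, [0, 0, -0.155], [0, 0, 0]]
    - [0, [0, 0, -0.155], [0, 0, 0]]
    - [0, [0, 0, -0.155], [0, 0, 0]]
    - [0, [0, 0, -0.155], [0, 0, 0]]

```text
time_s: 4.55
tcp_pos: [490.8, 255.3, 209.8]
tcp_rot: [-0.001, 0.165, 0.986, -0.001]
force: [-0.8, -0.9, -0.1]
opening: 19.6
gripper_force: 15.0
```

```bash
python3 - <<'E'
from h import *
T=pose();c=look("wrist"); w=(T@[0,0,-28.8,1])[:3]; print(pix(c,[w])); cv2.imwrite("pics/w2.png",c["color"][:,:,::-1])
go([581.2,-16.5,212],184.6)
E
```

```text
[[276.48698725 269.98823825]]
shift [-0.1738 -0.2277 -0.002 ] turn [-0.009 -0.015 -2.949]
```

View pics/w2.png

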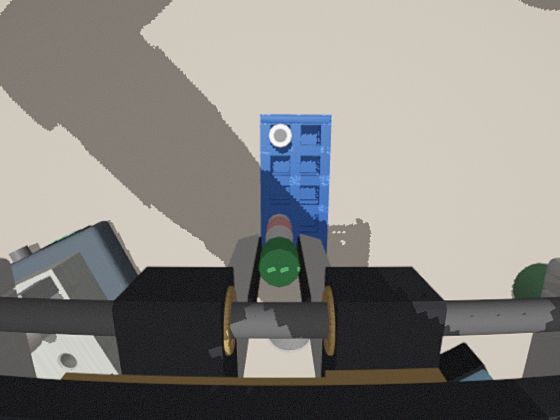

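Call:
move_arm:
  series:
    - [0, [-0.174, -0.228, -0.002], [0, 0, -2.95]]
    - [0, [-0.174, -0.228, -0.002], [0, 0, -2.95]]
    - [0, [-0.174, -0.228, -0.002], [0, 0, -2.95]]
    - [0, [-0.174, -0.228, -0.002], [0, 0, -2.95]]
    - [0, [-0.174, -0.228, -0.002], [0, 0, -2.95]]
    - [0, [-0.174, -0.228, -0.002], [0, 0, -2.95]]
    - [0, [-0.174, -0.228, -0.002], [0, 0, -2.95]]
    - [0, [-0.174, -0.228, -0.002], [0, 0, -2.95]]
    - [0, [-0.174, -0.228, -0.002], [0, 0, -2.95]]
    - [0, [-0.174, -0.228, -0.002], [0, 0, -2.95]]

```text
time_s: 5.6
tcp_pos: [581.4, -15.4, 213.4]
tcp_rot: [-0.0, -0.041, 0.999, 0.0]
force: [0.1, 0.8, -1.5]
opening: 19.5
gripper_force: 15.0
```

```bash
python3 - <<'E'
from h import *
go([581.2,-16.5,212],184.6)
P=[[*p,z] for p,z in zip(inframe([[-61,31],[-61,-31],[-22,0],[61,31],[61,-31]],[559.26,-18.31],np.radians(4.6)),[132,132,128,132,132])]
c=look("wrist"); print(pix(c,P).round(1)); cv2.imwrite("pics/w3.png",crop(c,120,80,440,300,2.5))
s=look("side"); print(pix(s,[[581.2,-16.5,90],[581.2,-16.5,161]]).round(1))
cv2.imwrite("pics/s3.png",crop(s,200,130,360,280,4)[:600])
E
```

```text
shift [ 0.0003 -0.001   0.0014] turn [ 0.001 -0.001  0.013]
[[318.1 104.6]
 [234.7 104.4]
 [276.4 156.7]
 [314.1 259.1]
 [238.6 258.9]]
[[260.  220.7]
 [259.2 193.1]]
```

View pics/w3.png

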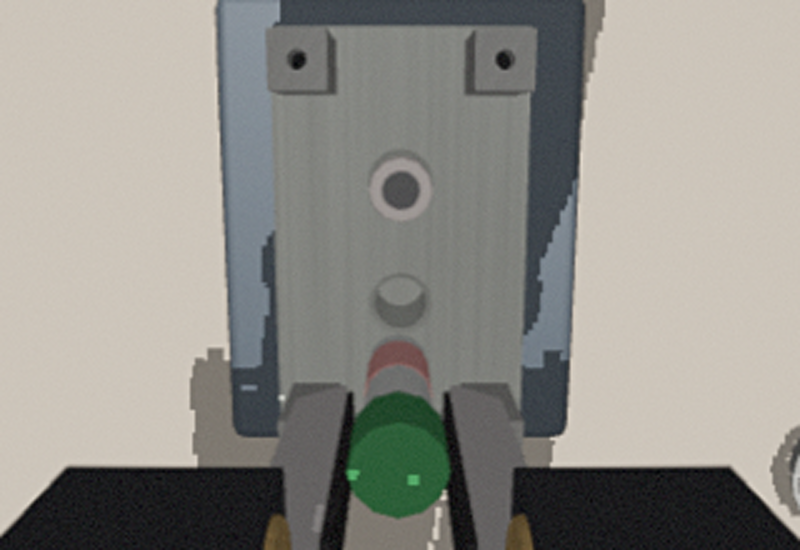

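View pics/s3.png

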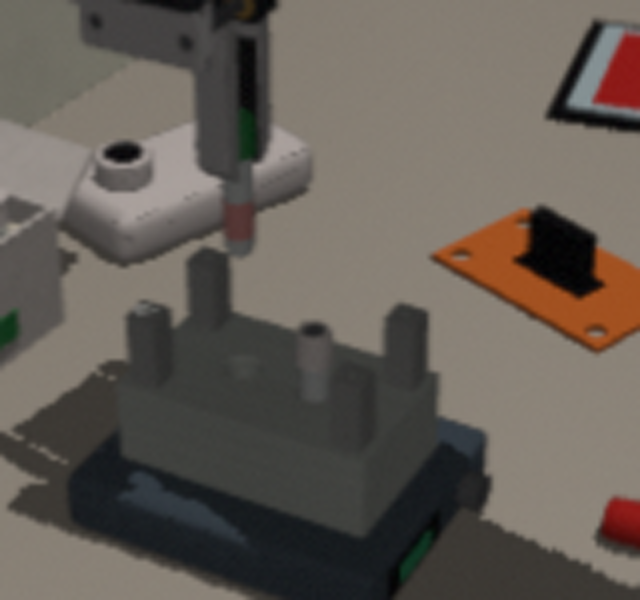

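The wrist crop shows the well straight ahead of the held tube. The threads are at full-image (238.8,104) and (322,104), the loaded cap at (280.4,156) and the held cap at (279.6,268). The side crop shows the tube hanging straight above the well. I'll check a prediction mismatch before inserting.

```bash
python3 - <<'E'
from h import *
for i in range(4):
    T=pose(); c=look("wrist"); print(T[:3,3],c["W"][:3,3], pix(c,[(T@[0,0,-28.8,1])[:3]]))
print(T.round(4)); print(c["mount"].round(4), c["intrinsics"])
W=pose()@c["mount"]
print(W[:3,:3].T@W[:3,:3])
# shaker from wrist picture
t=world(c,[(238.8,104),(322,104)],132.);l=world(c,[(280.4,156)],128.);print(t,l,world(c,[(279.6,268)],T[2,3]+28.8))
print(world(c,[(120+401/2.5,80+300/2.5)],90.))
E
```

```text
[581.52675462 -15.61530056 213.49736567] [516.3852688  -19.91052745 393.47915312] [[276.84219177 269.1157436 ]]
[581.57056702 -15.8223693  213.54980189] [516.4091901  -20.09358191 393.52502836] [[276.8419293 269.1160953]]
[581.57411294 -15.98404333 213.52237939] [516.42347806 -20.23661413 393.5020347 ] [[276.84161432 269.11654901]]
[581.61586709 -16.14904269 213.52999273] [516.45681923 -20.38900502 393.50700786] [[276.84129786 269.117021  ]]
[[-9.967000e-01 -8.110000e-02  1.000000e-04  5.816159e+02]
 [-8.110000e-02  9.967000e-01  0.000000e+00 -1.614900e+01]
 [-1.000000e-04  0.000000e+00 -1.000000e+00  2.135300e+02]
 [ 0.000000e+00  0.000000e+00  0.000000e+00  1.000000e+00]]
[[ 1.000000e-04  9.734000e-01  2.290000e-01  6.526580e+01]
 [ 1.000000e+00 -2.000000e-04  4.000000e-04  1.059700e+00]
 [ 4.000000e-04  2.290000e-01 -9.734000e-01 -1.799852e+02]
 [ 0.000000e+00  0.000000e+00  0.000000e+00  1.000000e+00]] [[339.54619908   0.         278.92996483]
 [  0.         339.54619908 208.70485967]
 [  0.           0.           1.        ]]
[[ 1.00000000e+00  1.19419827e-16  3.74112681e-17]
 [ 1.19419827e-16  1.00000000e+00 -2.76121672e-17]
 [ 3.74112681e-17 -2.76121672e-17  1.00000000e+00]]
[[500.55288636 -51.71640968 132.        ]
 [495.52538268   9.92023331 132.        ]] [[536.76765525 -17.69926572 128.        ]] [[580.93149348 -14.88107113 242.32999273]]
[[579.42640771 -14.04097151  90.        ]]
```

Call:
move_arm:
  series:
    - [0, [0, 0.0013, 0.03], [0, 0, 0]]
    - [0, [0, 0.0013, 0.05], [0, 0, 0]]
    - [0, [0, 0.0013, 0.064], [0, 0, 0]]
    - [0, [0, 0.0013, 0.064], [0, 0, 0]]
    - [0, [0, 0.0013, 0.064], [0, 0, 0]]
    - [0, [0, 0.0013, 0.064], [0, 0, 0]]
    - [0, [0, 0.0013, 0.064], [0, 0, 0]]
    - [0, [0, 0.0013, 0.064], [0, 0, 0]]

```text
time_s: 6.7
tcp_pos: [581.8, -15.4, 150.1]
tcp_rot: [0.0, -0.04, 0.999, -0.0]
force: [0.4, 0.1, -0.8]
opening: 19.5
gripper_force: 15.0
```

```bash
python3 - <<'E'
from h import *
c=look("wrist"); print(pose()[:3,3]); cv2.imwrite("pics/w4.png",crop(c,180,80,380,300,2.7))
np.savez("c4.npz",**c)
P=[[*p,z] for p,z in zip(inframe([[-61,31],[-61,-31],[-22,0]],[559.26,-18.31],np.radians(4.6)),[132,132,128])]; print(pix(c,P))
E
```

```text
[581.71171975 -15.38287996 149.91420865]
[[330.52848629  95.86006523]
 [219.96906775  95.9018211 ]
 [275.42481566 164.51955141]]
```

View pics/w4.png

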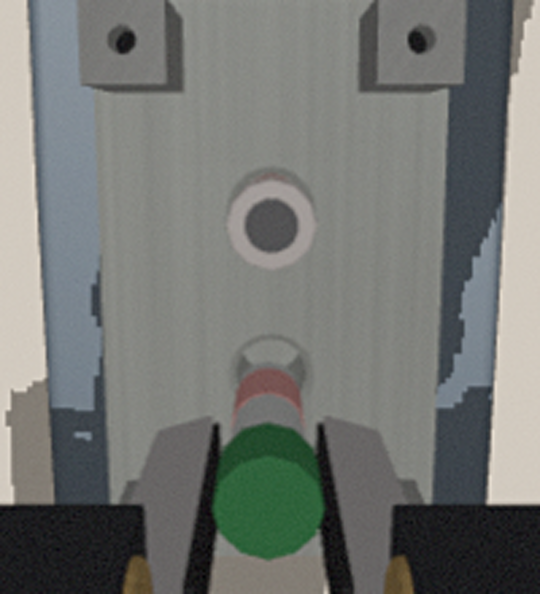

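The tube foot is at column ~269 and the well at ~272.5 of the crop, so the tube needs about 0.8 mm in tool y. Now to check x from the cap centres (268,507) and (271,225).

```bash
python3 - <<'E'
from h import *
c=dict(np.load("c4.npz")); f=lambda u,v:((u+.5)/2.7-.5+180,(v+.5)/2.7-.5+80)
T=pose();print(T[:3,3])
cap=world(c,[f(268,507)],T[2,3]+28.8)[0]; l=world(c,[f(271,225)],128.)[0]; th=world(c,[f(122,40),f(420,40)],132.)
Ri=T[:3,:2]
print("cap-loaded in tool xy",(cap-l)@Ri,"want -44,0 ; cap-threads",(cap-th.mean(0))@Ri,"want -83,0; thread dir",(th[1]-th[0])@Ri)
w=world(c,[f(272.5,370)],90.)[0]; print("well-loaded",(w-l)@Ri)
foot=world(c,[f(269,368)],T[2,3]-50.8)[0]; print("foot front edge - well",(foot-w)@Ri,"want 8 or 5.5 x")
E
```

```text
[581.71171975 -15.38287996 149.91420865]
cap-loaded in tool xy [-44.77858889  -0.63158501] want -44,0 ; cap-threads [-83.63423128  -0.59199409] want -83,0; thread dir [1.33537426e-02 6.18474315e+01]
well-loaded [-42.81160522   0.54660523]
foot front edge - well [ 2.91267213 -0.95347463] want 8 or 5.5 x
```

Call:
move_arm:
  series:
    - [0, [0.0007, 0.0007, 0], [0, 0, 0]]
    - [0, [0.0007, 0.0007, 0.005], [0, 0, 0]]
    - [0, [0.0007, 0.0007, 0.01], [0, 0, 0]]
    - [0, [0.0007, 0.0007, 0.015], [0, 0, 0]]
    - [0, [0.0007, 0.0007, 0.015], [0, 0, 0]]

```text
time_s: 7.25
tcp_pos: [580.4, -14.7, 133.4]
tcp_rot: [-0.001, -0.04, 0.999, 0.0]
force: [0.2, -0.2, -1.4]
opening: 19.5
gripper_force: 15.0
```

Call:
move_arm:
  series:
    - [0, [0, 0, 0.004], [0, 0, 0]]
    - [0, [0, 0, 0.008], [0, 0, 0]]
    - [0, [0, 0, 0.012], [0, 0, 0]]
    - [0, [0, 0, 0.012], [0, 0, 0]]

```text
time_s: 7.65
tcp_pos: [580.5, -14.7, 121.7]
tcp_rot: [-0.001, -0.04, 0.999, 0.0]
force: [-0.5, -0.1, -1.0]
opening: 19.5
gripper_force: 15.0
```

Call:
move_arm:
  series:
    - [0, [0, 0, 0.005], [0, 0, 0]]
    - [0, [0, 0, 0.01], [0, 0, 0]]
    - [0, [0, 0, 0.015], [0, 0, 0]]
    - [0, [0, 0, 0.019], [0, 0, 0]]
    - [0, [0, 0, 0.021], [0, 0, 0]]
    - [0, [0, 0, 0.021], [0, 0, 0]]

```text
time_s: 8.25
tcp_pos: [580.7, -14.7, 101.1]
tcp_rot: [-0.0, -0.04, 0.999, 0.0]
force: [0.3, 0.3, -0.8]
opening: 19.4
gripper_force: 15.0
```

Call:
move_arm:
  series:
    - [0, [0, 0, 0.001], [0, 0, 0]]
    - [0, [0, 0, 0.002], [0, 0, 0]]
    - [0, [0, 0, 0.003], [0, 0, 0]]
    - [0, [0, 0, 0.003], [0, 0, 0]]
    - [0, [0, 0, 0.003], [0, 0, 0]]

```text
time_s: 8.75
tcp_pos: [581.0, -14.7, 98.7]
tcp_rot: [0.0, -0.04, 0.999, -0.0]
force: [-0.1, -0.6, 2.0]
opening: 19.6
gripper_force: 15.0
```

Call:
move_arm:
  series:
    - [0.3, [0, 0, 0], [0, 0, 0]]
    - [0.45, [0, 0, 0], [0, 0, 0]]
    - [0.45, [0, 0, 0], [0, 0, 0]]
    - [0.45, [0, 0, 0], [0, 0, 0]]
    - [0.45, [0, 0, -0.02], [0, 0, 0]]
    - [0.45, [0, 0, -0.05], [0, 0, 0]]
    - [0.45, [0, 0, -0.1], [0, 0, 0]]
    - [0.45, [0, 0, -0.12], [0, 0, 0]]
    - [0.45, [0, 0, -0.12], [0, 0, 0]]
    - [0.45, [0, 0, -0.12], [0, 0, 0]]

```text
time_s: 9.75
tcp_pos: [580.6, -14.7, 217.7]
tcp_rot: [-0.0, -0.04, 0.999, 0.0]
force: [-0.3, 0.8, -0.3]
opening: 42.0
gripper_force: 0.0
```

```bash
python3 - <<'E'
from h import *
c=look("wrist"); s=look("side"); np.savez("c5.npz",**c)
cv2.imwrite("pics/m5.png",np.hstack([crop(c,180,80,380,300,2.2),crop(s,215,180,325,290,4.4)[:484]]))
go([536.0,-315.2,225],164.16); T=pose()
print(T[:3,3])
E
```

```text
shift [ 0.0683 -0.296  -0.0082] turn [-0.    -0.019  2.556]
[580.26157787 -14.69455302 216.74831382]
```

View pics/m5.png

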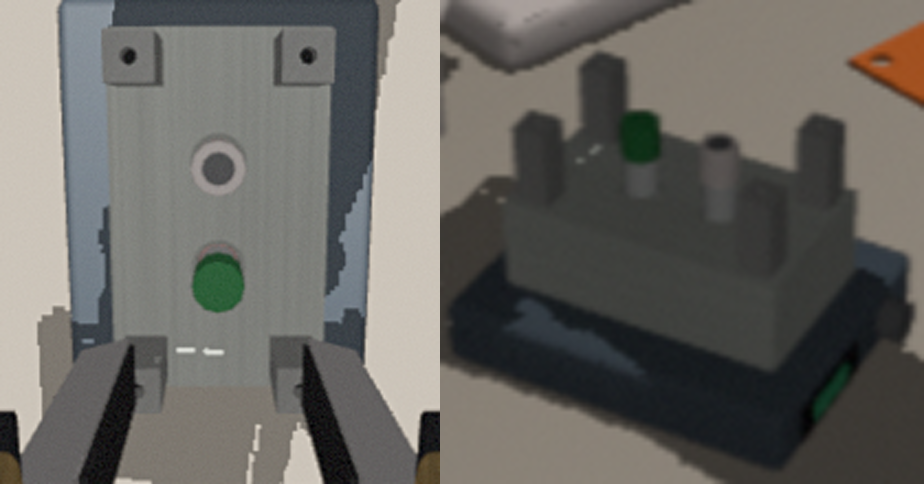

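Nine pictures viewed so far. This one shows the green tube standing as low as the loaded one, so it is seated and released. The four threads are at crop (128,56), (308,55), (139,391) and (300,392).

Call:
move_arm:
  series:
    - [0.6, [0.0683, -0.296, 0], [0, 0, 2.556]]
    - [0.6, [0.0683, -0.296, 0], [0, 0, 2.556]]
    - [0.6, [0.0683, -0.296, 0], [0, 0, 2.556]]
    - [0.6, [0.0683, -0.296, 0], [0, 0, 2.556]]
    - [0.6, [0.0683, -0.296, 0], [0, 0, 2.556]]
    - [0.6, [0.0683, -0.296, 0], [0, 0, 2.556]]
    - [0.6, [0.0683, -0.296, 0], [0, 0, 2.556]]
    - [0.6, [0.0683, -0.296, 0], [0, 0, 2.556]]
    - [0.6, [0.0683, -0.296, 0], [0, 0, 2.556]]
    - [0.6, [0.0683, -0.296, 0], [0, 0, 2.556]]
    - [0.6, [0.0683, -0.296, 0], [0, 0, 2.556]]

```text
time_s: 10.95
tcp_pos: [536.9, -314.1, 218.5]
tcp_rot: [0.0, 0.137, 0.991, 0.0]
force: [0.9, 0.4, 0.2]
opening: 56.7
gripper_force: 0.0
```

```bash
cat >> h.py <<'E'
L4=np.array([[61,31],[-61,31],[-61,-31],[61,-31.]])
def holes(c):
    "centroids of non-orange blobs enclosed in the orange plate"
    hsv=cv2.cvtColor(np.ascontiguousarray(c["color"]),cv2.COLOR_RGB2HSV); m=cv2.inRange(hsv,(3,130,50),(20,255,255))
    cs,h=cv2.findContours(m,cv2.RETR_CCOMP,cv2.CHAIN_APPROX_NONE); out=[]
    for q,g in zip(cs,h[0]):
        M=cv2.moments(q)
        if g[3]>=0 and M["m00"]>20: out.append((M["m10"]/M["m00"],M["m01"]/M["m00"],M["m00"]))
    return np.array(out),m
E
python3 - <<'E'
from h import *
for n in("wrist","top"):
    c=look(n); H,m=holes(c); print(n,H.round(1)); 
    P=[[*p,5] for p in inframe(L4,[536,-315.2],np.radians(-15.84))]; print(pix(c,P).round(1))
    ys,xs=np.nonzero(m); print(len(xs),xs.min(),xs.max(),ys.min(),ys.max())
    np.savez(f"c6{n}.npz",**c)
print(pose()[:3,3])
# shaker in tool frame from c5
c=dict(np.load("c5.npz")); p=(np.array([(128,56),(308,55),(139,391),(300,392)])+.5)/2.2-.5+[180,80]
th=world(c,p,132.); o,t,e=fit(L4[[2,1,3,0]],th[:,:2]); print("shaker wrist",o,np.degrees(t),e,"well",inframe([22,0],o,t))
E
```

```text
wrist [[ 252.1  380.8   21. ]
 [ 511.1  374.5   23.5]
 [ 441.8  373.5   42.5]
 [ 487.4  370.    31.5]
 [ 304.3  233.7  111.5]
 [ 253.4  233.6  110.5]
 [ 278.9  185.1 1066. ]
 [ 305.9  131.1  148.5]
 [ 251.9  131.2  160. ]]
[[302.4 235.6]
 [304.2 132.9]
 [249.6 132.8]
 [251.3 235.5]]
10233 134 531 2 385
top [[376.8 244.9  39. ]]
[[388.  198.6]
 [377.1 244.8]
 [401.1 251.3]
 [411.7 204.9]]
861 371 524 180 252
[ 536.8066312 -314.5088038  218.5767143]
shaker wrist [558.46726436 -15.31298715] 4.818129115883698 [0.19634867 0.33887105 0.54776984 0.69665721] well [[580.38952367 -13.46513802]]
```

```bash
python3 - <<'E'
from h import *
c=dict(np.load("c6wrist.npz"))
p=[(304.3,233.7),(305.9,131.1),(251.9,131.2),(253.4,233.6)]
o,t,e=fit(L4,world(c,p,5.)[:,:2]); print(o,np.degrees(t),e)
T=pose(); print(T[:3,3])
cc=o-(np.array([-0.05,1.2]))
go([*cc,14],180+np.degrees(t))
E
```

```text
[ 534.59340397 -312.35295564] -15.768753277271594 [0.2716633  0.42205337 0.51108712 0.35279332]
[ 536.8066312 -314.5088038  218.5767143]
shift [0.0024 0.0003 0.2046] turn [-0.     0.001 -0.001]
```

Call:
move_arm:
  series:
    - [0.6, [0.002, 0.0003, 0.05], [0, 0, 0]]
    - [0.6, [0.002, 0.0003, 0.09], [0, 0, 0]]
    - [0.6, [0.002, 0.0003, 0.12], [0, 0, 0]]
    - [0.6, [0.002, 0.0003, 0.12], [0, 0, 0]]
    - [0.6, [0.002, 0.0003, 0.12], [0, 0, 0]]
    - [0.6, [0.002, 0.0003, 0.12], [0, 0, 0]]
    - [0.6, [0.002, 0.0003, 0.12], [0, 0, 0]]
    - [0.6, [0.002, 0.0003, 0.12], [0, 0, 0]]
    - [0.6, [0.002, 0.0003, 0.12], [0, 0, 0]]

```text
time_s: 11.95
tcp_pos: [534.9, -314.5, 99.1]
tcp_rot: [0.0, 0.138, 0.99, -0.0]
force: [-0.1, -0.2, 0.2]
opening: 56.2
gripper_force: 0.0
```

```bash
python3 - <<'E'
from h import *
go([534.6,-313.5,14],164.2)
c=look("wrist"); H,m=holes(c); print(H.round(1)); P=[[*p,5] for p in inframe(L4,[534.6,-313.5],np.radians(-15.8))]; print(pix(c,P).round(1))
print(pose()[:3,3]); np.savez("c7.npz",**c)
E
```

```text
shift [0.0006 0.001  0.0851] turn [-0.002  0.007 -0.005]
[[ 315.   276.2  175. ]
 [ 244.5  276.4  177. ]
 [ 279.9  211.8 2213. ]
 [ 318.9  134.3  279.5]
 [ 241.4  134.3  293.5]]
[[314.2 277.2]
 [317.8 134.4]
 [239.5 134.4]
 [243.3 277.2]]
[ 534.78956224 -314.49915319   98.89832015]
```

Call:
move_arm:
  series:
    - [0.6, [0.0005, 0.0007, 0.03], [0, 0, 0]]
    - [0.6, [0.0005, 0.0007, 0.05], [0, 0, 0]]
    - [0.6, [0.0005, 0.0007, 0.07], [0, 0, 0]]
    - [0.6, [0.0005, 0.0007, 0.08], [0, 0, 0]]
    - [0.6, [0.0005, 0.0007, 0.085], [0, 0, 0]]
    - [0.6, [0.0005, 0.0007, 0.085], [0, 0, 0]]
    - [0.6, [0.0005, 0.0007, 0.085], [0, 0, 0]]
    - [0.6, [0.0005, 0.0007, 0.085], [0, 0, 0]]

```text
time_s: 12.8
tcp_pos: [534.8, -313.9, 14.4]
tcp_rot: [0.001, 0.138, 0.99, -0.0]
force: [-0.4, -0.8, -0.3]
opening: 56.3
gripper_force: 0.0
```

Call:
move_arm:
  series:
    - [0, [0, 0, 0], [0, 0, 0]]
    - [0, [0, 0, 0], [0, 0, 0]]
    - [0, [0, 0, 0], [0, 0, 0]]
    - [0, [0, 0, 0], [0, 0, 0]]
    - [0, [0, 0, 0], [0, 0, 0]]
    - [0, [0, 0, 0], [0, 0, 0]]
    - [0, [0, 0, 0], [0, 0, 0]]
    - [0, [0, 0, 0], [0, 0, 0]]
    - [0, [0, 0, 0], [0, 0, 0]]
  grip_force: 45

```text
time_s: 13.7
tcp_pos: [534.4, -313.6, 13.4]
tcp_rot: [-0.0, 0.138, 0.99, 0.0]
force: [0.4, 0.3, -0.2]
opening: 13.4
gripper_force: 45.0
```

Call:
move_arm:
  series:
    - [0, [0, 0, -0.01], [0, 0, 0]]
    - [0, [0, 0, -0.03], [0, 0, 0]]
    - [0, [0, 0, -0.06], [0, 0, 0]]
    - [0, [0, 0, -0.1], [0, 0, 0]]
    - [0, [0, 0, -0.14], [0, 0, 0]]
    - [0, [0, 0, -0.18], [0, 0, 0]]
    - [0, [0, 0, -0.2], [0, 0, 0]]
    - [0, [0, 0, -0.2], [0, 0, 0]]
    - [0, [0, 0, -0.2], [0, 0, 0]]
    - [0, [0, 0, -0.2], [0, 0, 0]]
    - [0, [0, 0, -0.2], [0, 0, 0]]

```text
time_s: 14.8
tcp_pos: [534.0, -313.4, 211.9]
tcp_rot: [-0.001, 0.138, 0.99, 0.001]
force: [-0.1, 1.1, -1.9]
opening: 13.6
gripper_force: 45.0
```

```bash
python3 - <<'E'
from h import *
c=look("wrist"); H,m=holes(c); print(H.round(1)); np.savez("c8.npz",**c)
T=pose(); print(T[:3,3], r.state()["force"])
h=world(c,H[H[:,1]<200][:2,:2],T[2,3]-8.7); print(((h-T[:3,3])@T[:3,:3]).round(2))
W=[558.9,-16.5]  # shaker origin in robot frame: well 580.8,-14.7 less 22 mm along 4.65 deg
go([*W,214],184.65)
E
```

```text
[[334.9 138.  533.5]
 [223.  137.9 569.5]]
[ 534.07147356 -313.43231735  212.14159095] [ 0.00991212 -0.30526442 -0.83617851]
[[ 61.1   31.77   8.84]
 [ 61.15 -29.39   8.8 ]]
shift [ 0.0572  0.2924 -0.0016] turn [ 0.007 -0.013 -2.561]
```

Call:
move_arm:
  series:
    - [0, [0.03, 0.15, 0], [0, 0, -1.3]]
    - [0, [0.03, 0.15, 0], [0, 0, -1.3]]
    - [0, [0.03, 0.15, 0], [0, 0, -1.3]]
    - [0, [0.04, 0.19, 0], [0, 0, -1.7]]
    - [0, [0.045, 0.23, 0], [0, 0, -2.1]]
    - [0, [0.052, 0.26, 0], [0, 0, -2.4]]
    - [0, [0.0572, 0.2924, 0], [0, 0, -2.561]]
    - [0, [0.0572, 0.2924, 0], [0, 0, -2.561]]
    - [0, [0.0572, 0.2924, 0], [0, 0, -2.561]]
    - [0, [0.0572, 0.2924, 0], [0, 0, -2.561]]
    - [0, [0.0572, 0.2924, 0], [0, 0, -2.561]]
    - [0, [0.0572, 0.2924, 0], [0, 0, -2.561]]

```text
time_s: 16.05
tcp_pos: [559.1, -17.5, 213.4]
tcp_rot: [-0.0, -0.04, 0.999, 0.0]
force: [0.1, 0.4, -1.3]
opening: 13.8
gripper_force: 45.0
```

```bash
python3 - <<'E'
from h import *
go([558.9,-16.5,161],184.65)
E
```

```text
shift [0.0001 0.001  0.0524] turn [ 0.    -0.001 -0.009]
```

Call:
move_arm:
  series:
    - [0, [0, 0.0005, 0.01], [0, 0, 0]]
    - [0, [0, 0.0005, 0.025], [0, 0, 0]]
    - [0, [0, 0.0005, 0.04], [0, 0, 0]]
    - [0, [0, 0.0005, 0.047], [0, 0, 0]]
    - [0, [0, 0.0005, 0.047], [0, 0, 0]]
    - [0, [0, 0.0005, 0.047], [0, 0, 0]]
    - [0, [0, 0.0005, 0.047], [0, 0, 0]]
    - [0, [0, 0.0005, 0.047], [0, 0, 0]]
    - [0, [0, 0.0005, 0.047], [0, 0, 0]]
    - [0, [0, 0.0005, 0.047], [0, 0, 0]]

```text
time_s: 17.05
tcp_pos: [559.2, -16.2, 166.6]
tcp_rot: [0.0, -0.041, 0.999, -0.0]
force: [0.1, 0.1, -1.2]
opening: 13.2
gripper_force: 45.0
```

```bash
python3 - <<'E'
from h import *
c=look("wrist"); H,m=holes(c); T=pose(); print(H.round(1),T[:3,3]); np.savez("c9.npz",**c)
g=cv2.cvtColor(np.ascontiguousarray(c["color"]),cv2.COLOR_RGB2GRAY)
tiles=[]
for x,y,_ in H[:2]:
    x0,y0=int(x)-25,int(y)-25; q=g[y0:y0+50,x0:x0+50]
    print(x0,y0); tiles.append(crop(c,x0,y0,x0+50,y0+50,8))
s=look("side"); cv2.imwrite("pics/m9.png",np.vstack([np.hstack(tiles)]))
for x,y,a in H[:2]:
    x0,y0=int(x)-9,int(y)-9; q=g[y0:y0+19,x0:x0+19].astype(int); print(q)
E
```

```text
[[334.9 138.  523.5]
 [222.7 137.9 543.5]] [559.15634119 -16.21659988 166.57298414]
309 112
197 112
[[115 112 117 119 123 124 123 124 124 125 123 124 120 125 120 124 123 104
   82]
 [114 116 122 122 122 120 124 126 126 122 121 121 118 122 121 123 122 125
  101]
 [116 111 107  99 100 105 118 123 125 125 124 123 123 122 124 124 124 128
  113]
 [ 98  79  47  39  54  73  90 119 123 124 120 120 121 121 123 124 128 125
  113]
 [ 70  32  15  22  34  60  79  95 113 121 120 123 123 121 122 123 121 122
  111]
 [ 46  18  30  29  28  44  78  76 101 119 123 117 118 123 122 120 120 125
  100]
 [ 29  25  24  24  27  25  76  80  95 122 125 122 122 125 121 123 123 128
  105]
 [ 27  22  27  30  31  37  76  77  90 119 122 121 124 121 123 122 124 123
   99]
 [ 36  23  25  20  20  58  73  84 101 120 120 123 120 122 123 122 125 123
  105]
 [ 52  19  25  22  45  72  81  93 113 121 124 122 123 121 123 122 124 124
   98]
 [ 89  44  34  44  70  89  96 110 120 123 123 125 121 123 121 122 121 128
   89]
 [119 101  92  85  94  95 112 120 122 122 124 121 121 122 123 123 122 123
   92]
 [126 127 119 119 116 114 12
[... 1379 characters left out ...]
 124 122 119 120 119 109  90  84  64  45  25
   48]
 [143 132 119 119 121 122 119 121 121 120 122 122 121 108 102  94  87  81
   96]
 [147 134 120 122 122 121 123 123 118 119 120 124 125 123 119 115 115 116
  125]
 [145 136 123 116 121 123 123 117 121 121 118 123 123 125 121 121 121 124
  126]
 [145 135 120 118 120 122 122 117 122 124 122 124 123 120 119 121 122 121
  123]
 [144 136 120 123 121 123 119 119 118 121 124 123 122 120 118 122 120 120
  121]
 [136 136 124 120 121 120 121 121 123 124 122 119 123 120 120 120 118 122
  123]
 [114 131 121 122 120 122 123 121 121 123 123 122 119 121 120 122 118 123
  123]
 [ 91 101 117 120 120 123 119 122 123 124 121 120 122 120 120 120 124 123
  123]]
```

```bash
cat >> h.py <<'E'
def align(c,T,dz=11.2):
    H,_=holes(c); H=H[(H[:,1]<200)&(H[:,2]>200)][:2]; g=cv2.cvtColor(np.ascontiguousarray(c["color"]),cv2.COLOR_RGB2GRAY); th=[]
    for x,y,a in H:
        k=np.zeros_like(g); rr=int(np.sqrt(a/np.pi))-1; cv2.circle(k,(round(x),round(y)),rr,255,-1)
        b=((g<108)&(k>0)).astype(np.uint8); n,l,s,cen=cv2.connectedComponentsWithStats(b); i=1+s[1:,4].argmax()
        th.append(cen[i]); print("hole",x.round(1),y.round(1),"thread",cen[i].round(1),s[i],"r",rr)
    h=(world(c,H[:,:2],T[2,3]-dz)-T[:3,3])@T[:3,:3]; t=(world(c,np.array(th),132.)-T[:3,3])@T[:3,:3]
    print("holes",h.round(2),"threads",t.round(2),"thread-hole",(t-h).round(2), "mean",(t-h).mean(0).round(2))
    d=lambda q:np.degrees(np.arctan2(q[0,0]-q[1,0],q[0,1]-q[1,1])); print("yaw h,t",d(h),d(t))
E
python3 - <<'E'
from h import *
align(dict(np.load("c9.npz")),pose())
E
```

```text
hole 334.9 138.0 thread [328.8 134.8] [325 130   9  10  70] r 11
hole 222.7 137.9 thread [228.6 134.8] [224 130  10  10  77] r 12
holes [[ 60.5   32.01  11.19]
 [ 60.57 -30.22  11.19]] threads [[ 61.86  31.93  34.53]
 [ 61.88 -30.25  34.53]] thread-hole [[ 1.36 -0.07 23.34]
 [ 1.31 -0.03 23.34]] mean [ 1.33 -0.05 23.34]
yaw h,t -0.062277372532775786 -0.015022227833634254
```

Call:
move_arm:
  series:
    - [0, [0.0013, 0, 0.001], [0, 0, 0]]
    - [0, [0.0013, 0, 0.003], [0, 0, 0]]
    - [0, [0.0013, 0, 0.0055], [0, 0, 0]]
    - [0, [0.0013, 0, 0.0055], [0, 0, 0]]
    - [0, [0.0013, 0, 0.0055], [0, 0, 0]]
    - [0, [0.0013, 0, 0.0055], [0, 0, 0]]
    - [0, [0.0013, 0, 0.0055], [0, 0, 0]]
    - [0, [0.0013, 0, 0.0055], [0, 0, 0]]
    - [0, [0.0013, 0, 0.0055], [0, 0, 0]]
    - [0, [0.0013, 0, 0.0055], [0, 0, 0]]

```text
time_s: 18.15
tcp_pos: [557.8, -16.3, 161.0]
tcp_rot: [0.0, -0.041, 0.999, 0.0]
force: [-0.2, -0.4, -2.0]
opening: 13.8
gripper_force: 45.0
```

```bash
python3 - <<'E'
from h import *
c=look("wrist"); T=pose(); print(T.round(4)); align(c,T)
s=look("side"); H=holes(s)[0]; print("side holes",H.round(1))
o=T[:2,3]; P=[[*p,T[2,3]-13.4+dz] for dz in(0,5) for p in inframe(L4,o,np.radians(4.65))]; print(pix(s,P).round(1))
a=crop(c,180,100,380,300,2); b=crop(s,210,130,330,250,400/120)
cv2.imwrite("pics/m10.png",np.hstack([a,b]))
E
```

```text
[[-9.967000e-01 -8.100000e-02  0.000000e+00  5.578176e+02]
 [-8.100000e-02  9.967000e-01 -0.000000e+00 -1.630280e+01]
 [-0.000000e+00 -0.000000e+00 -1.000000e+00  1.609520e+02]
 [ 0.000000e+00  0.000000e+00  0.000000e+00  1.000000e+00]]
hole 334.8 137.9 thread [329.5 137.1] [325 132  10  11  81] r 11
hole 222.7 137.9 thread [227.4 137.3] [223 132  10  11  81] r 12
holes [[ 60.56  31.91  11.2 ]
 [ 60.59 -30.2   11.2 ]] threads [[ 60.63  31.54  28.95]
 [ 60.51 -30.21  28.95]] thread-hole [[ 0.06 -0.37 17.75]
 [-0.09 -0.02 17.75]] mean [-1.000e-02 -1.900e-01  1.775e+01]
yaw h,t -0.025319502676151486 0.11105054036830599
side holes []
[[236.  201.5]
 [287.5 216.9]
 [301.1 202. ]
 [251.1 187.9]
 [235.9 199.5]
 [287.5 214.9]
 [301.1 200. ]
 [251.  185.9]]
```

View pics/m10.png

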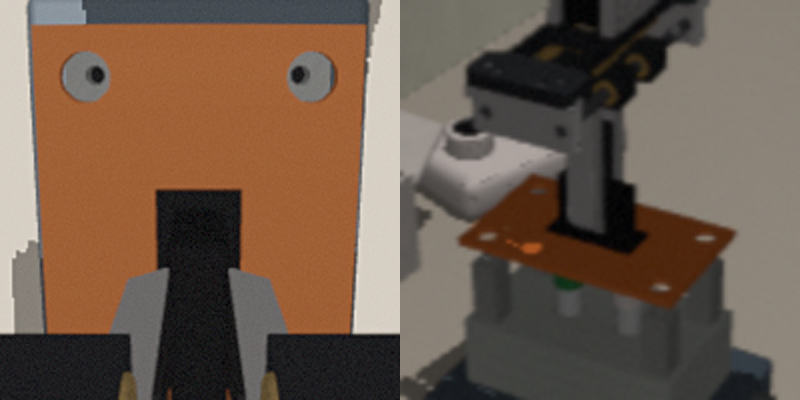

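In the last picture both front threads are fully inside their holes. In the side view the four plate holes are at full-image (236.4,200.8), (288.3,216.1), (301.5,201.4) and (251.4,187.0), all within 1 px of a level plate at 147.5 mm. I'll let it settle and check once more.

Call:
move_arm:
  series:
    - [0, [0, 0, 0.0003], [0, 0, 0]]
    - [0, [0, 0, 0.0003], [0, 0, 0]]
    - [0, [0, 0, 0.0003], [0, 0, 0]]
    - [0, [0, 0, 0.0003], [0, 0, 0]]
    - [0, [0, 0, 0.0003], [0, 0, 0]]
    - [0, [0, 0, 0.0003], [0, 0, 0]]
    - [0, [0, 0, 0.0003], [0, 0, 0]]
    - [0, [0, 0, 0.0003], [0, 0, 0]]

```text
time_s: 19.05
tcp_pos: [557.8, -16.3, 160.6]
tcp_rot: [-0.0, -0.041, 0.999, -0.0]
force: [-0.3, 0.4, -1.3]
opening: 13.4
gripper_force: 45.0
```

```bash
python3 - <<'E'
from h import *
c=look("wrist"); T=pose(); print(T[:3,3],r.state()["dq"].round(3),r.state()["gripper_force"]); align(c,T)
E
```

```text
[557.83349602 -16.319231   160.65287662] [-0.001 -0.002 -0.001 -0.001 -0.    -0.001] 44.99960124492645
hole 334.8 137.9 thread [329.5 137.2] [325 132  10  11  82] r 12
hole 222.7 137.9 thread [227.3 137.4] [223 133  10  10  80] r 12
holes [[ 60.59  31.94  11.2 ]
 [ 60.63 -30.16  11.2 ]] threads [[ 60.58  31.57  28.65]
 [ 60.47 -30.21  28.65]] thread-hole [[-1.000e-02 -3.700e-01  1.745e+01]
 [-1.700e-01 -6.000e-02  1.745e+01]] mean [-0.09 -0.21 17.45]
yaw h,t -0.039032387440259386 0.10825200672554668
```

```bash
python3 -c "
from plant import r
print(r.sign_off())"
```

```text
the job is handed in; nothing more can be done
None
```

The job is handed in: the green-capped tube is seated and released in the shaker's free well, and the cover is held level and still about 15 mm above the posts. The front two threads measured within 0.4 mm of their hole centres; the rear two were hidden from the wrist camera, so their alignment is inferred.

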